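Load the thick blank into the disc mill

ROBOT

A 7-joint arm with a two-finger parallel gripper is mounted at the origin on a cart in front of the work surface, level with it; the furniture and walls round the work are solid. World frame = base frame: x ahead of the robot, y to its left, z up, the work surface at z = 0. Lengths are in m, angles in rad, forces in N, time in s.
With the tool pointing down it reaches from about 0.425 to 0.875 m from the base axis. Payload 4.7 kg.
Tool frame: the origin (TCP) lies on the centre line of the jaws, within the pads' length; the fingertips stand 8 mm ahead of it and the grasp point (between the pads) lies 11 mm behind it; z points along the fingers, y is the line along which they close (so a half turn about z gives the same grasp; the last joint's range is limited). The gripper opens to 85 mm and grips with 20 to 120 N. Pads are 22 mm wide; open, the fingers measure 114 mm over their backs; the gripper's body (76 mm by 85 mm) begins 54 mm behind the grasp point. The pads swing forward as they close: fully open they stand 13 mm farther back than shut.
Start: joints at [-1.232, 0.321, -0.07, 1.45, 0.023, 1.371, -0.057], TCP at [0.207, 0.616, 0.239] pointing down, gripper open.
Joint ranges: [-2.86, 2.86], [-0.3, 2.09], [-1.38, 1.24], [0.06, 2.45], [-1.56, 4.7], [0.09, 2.05], [-2.69, 2.69]. Speed limits (rad/s): [2.57, 2.57, 3.14, 3.14, 3.14, 3.14, 3.14].

INTERFACE

Orientations are given as a 3x3 rotation matrix whose columns are the frame's x, y, z axes.
In Python, from station import robot gives the robot as it stands. The module is installed in compiled form; this text tells all that it offers.
- The arm moves only by the tool step_arm, never from a script. Its argument "rows" is a list of rows, each a list of 3 entries, a list of its own where there are three numbers: the finger opening in m, from 0 to 0.0854, then the shift along the tool's x, y, z in m, then the turn about the tool's z in rad. A call has exactly 5 rows; each row shifts and turns the commanded pose from where the row before left it, along the tool's axes as they then stand; what a row does not reach is not made up. A row lasts 1/10 s, in which the tool goes at most 50 mm and 8.59 degrees, less where a joint would pass 70% of its speed; a pose out of reach is approached as far as the arm can. A call is refused whole if a number of a shift passes 0.05 or a number of a turn 0.15, either way. A call with a gripper value outside its range is refused whole. The fingers move at their own pace and stop on an object; the grip force is fixed at half the most. Time passes only in rows, so rows that do not move let the fingers close, or fill a call up. It gives the time, the measured TCP pose, the force, the opening and the grip force at its end, in the units of the state.
- robot.sense(): the state, without advancing time (a new reading comes with each control period).
- robot.snapshot(name): name is "scene" or "top" or "wrist"; returns (picture, depth): 420x560x3 uint8, red, green, blue; 420x560 float32, m along the optical axis (not along the pixel's ray), 0 where there is no reading.
- robot.camera_model(name): a dict with "mtx" (3x3 intrinsics, pixels), "eye" and "attitude" of the camera in the world; the wrist camera has in their place "hand_eye" (4x4, takes a point from camera to tool coordinates, whose origin is the TCP and whose axes are the flange's). Camera axes: x right, y down, z forward; pixel columns grow to the right and rows downward; lengths in m; the calibration is good to about 2 mm. A picture is of the moment at which its call begins: read the wrist's pose just before it. camera_model takes no time and is no camera call.
- robot.sign_off(): hands the job in; it is judged then, once.
The state is a dict: "time": time; "joint_pos": joint angles; "dq": joint speeds; "tau": joint torques, N m; "position": TCP position; "eef_rot": TCP orientation; "contact_force": force on the tool from outside, world axes, zero at the start; "torque": the same for the moment, N m; "gripper_width": finger opening in m; "finger_force": force on a finger pad.
Only numpy, scipy, OpenCV 4.12 (cv2) and the standard library are available. Lean on these libraries where they do the work, as an engineer would, in place of code of your own. Each camera call takes 0.05 s, during which the arm holds its last target. There are 200 camera calls.

TASK

Load the mill for the next job: slide its clear guard fully open, take the thicker of the two white milling discs out of the leaning rack and stand it upright in the mill's disc holder, which the last job left parked a little off the chamber's middle, so feel or look for its slot. Press the brittle disc down past the two spring jaws until it is fully home, without forcing it, then slide the guard fully shut; the thinner disc stays in its rack.

Things in the scene. Friction and masses are not known exactly. Their poses are not given: they have to be found in the camera images.
- mill: small white bench mill, fixed, 170 (x) x 290 (y) x 155 mm. Origin on the bench below the disc holder's centre; x away from the robot, z up. The chamber round the origin is 150 (x) x 140 (y) mm inside: left and rear walls 146 mm high, front sill 50; the closed spindle housing, 138 high, fills y -72 to -210. A spindle nose, 16 mm radius, 90 mm up, ends 34 mm from the origin's x-z plane
- guard (a joint): travel of the clear guard (roof and front pane) along the mill's -y: 0 shut, 0.135 m fully open, over the spindle housing; friction about 2 N
- guard_grip (a point): point to grip on the guard's dark pull rib, which is 12 mm thick (y), 64 mm long (x) and stands 29 mm above the roof (roof top 154 mm up): this point lies on its middle, 5 mm below its top, and moves with the guard; axes as the mill's
- rack: grey rack, fixed, 112 (x) x 144 (y) mm base, 16 mm thick, with two slots 66 mm apart in y. A disc rests in a slot on two sloping rests and leans against two aluminium posts behind its edge, its top leaning 30 degrees towards the rack's +y. Origin on the bench under the middle of the base
- thick_disc: the thicker white ceramic milling disc, loose, about 0.4 kg: 22 mm thick, body 90 mm in diameter, with a collar of 98 mm diameter and 10 mm width round its middle. Origin at its centre; its own y axis is the disc's axis, its own z axis points to the topmost edge as it leans in the rack
- thin_disc: the thinner white disc, 14 mm thick, loose, otherwise the same sizes, origin and axes as the thick disc; it stands in the other slot of the rack and stays there
- holder_mid (a point): where the centre of a fully home disc lies if the disc holder is parked in mid travel: 90 mm above the bench, over the mill's origin; axes as the mill's. The holder, an aluminium C open at the top, stands in the mill's x-z plane on a stiff feed axis along y and is parked anywhere up to 7 mm to either side of this point; its y place is not reported, x and height are as given
- mouth_mid (a point): 32 mm above holder_mid: height of the flared tops of the holder's two arms (x = +-46.5 to +-58 mm). Between the arms' lips runs a channel 12 mm wide (y) for the disc's 10 mm collar; the disc, axis along y, goes straight down. Lips are 5.5 mm wide; a collar more than 2 mm off lands on them with the disc's centre about 45 to 50 mm above home
- jaws_mid (a point): 15 mm above holder_mid: height of the holder's two spring jaws, steel rollers of 5 mm radius, one in each arm, with 91 mm between them. They stop the disc with its centre about 34 mm above home; 5 to 15 N straight down moves it past them, and they then hold it down on its rests
There are look-alikes about, which are no part of the job. What is shaped like the thick_disc but orange is not meant.

How it is judged:
By the outcome, as a careful person would: the job done as asked, in the order asked, and still so for the second after the job is handed in, with the robot touching nothing.
It also fails if it takes over 67 s, if anything falls off the work surface, if the arm or the gripper's body presses on something with over 40 N, if the wrist force passes 120 N, or if a joint passes its speed limit or range.

## Working session

There is one attempt and no reset: what is moved stays moved. The work goes in short steps, Python scripts to look and compute and a tool call to move; the robot and the scene stay as the last step left them, time stands still between calls to the robot, and variables do not carry over. Pictures are saved under pics/ and viewed, at most 10 in all, crops included, and the job is handed in when it is done.

Besides the shell and the picture viewer there is one more tool, called after "Emit:" as name([rows], argument=value, ...), one row to a line, values as JSON. step_arm: Moves the arm, as the interface text tells. Its arguments: {"type":"object","properties":{"rows":{"type":"array"}},"required":["rows"]}

```bash
mkdir -p pics
python3 - <<'E'
from station import robot
import numpy as np,cv2
s=robot.sense(); print({k:np.round(v,3).tolist() for k,v in s.items()})
for n in("scene","top"):
    p,d=robot.snapshot(n); np.savez(f"{n}0.npz",p=p,d=d); cv2.imwrite(f"pics/{n}0.png",p[...,::-1])
    m=robot.camera_model(n); print(n,{k:np.round(v,4).tolist() for k,v in m.items()},(d>0).mean())
print({k:np.round(v,4).tolist() for k,v in robot.camera_model("wrist").items()})
E
```

```text
{'time': 0.0, 'joint_pos': [-1.232, 0.322, -0.07, 1.452, 0.023, 1.371, -0.057], 'dq': [0.003, -0.001, -0.002, 0.002, -0.001, -0.001, -0.0], 'tau': [0.0, -49.357, -0.382, -31.434, 0.013, 0.011, -0.0], 'position': [0.207, 0.616, 0.238], 'eef_rot': [[-0.948, 0.319, -0.001], [0.319, 0.948, -0.002], [-0.0, -0.002, -1.0]], 'contact_force': [0.76, 0.261, 0.557], 'torque': [-0.056, -0.004, -0.045], 'finger_force': 0.0, 'gripper_width': 0.085}
scene {'mtx': [[440.9312, 0.0, 281.2725], [0.0, 440.9312, 210.2413], [0.0, 0.0, 1.0]], 'eye': [-0.1797, 0.5551, 0.6323], 'attitude': [[-0.4546, -0.503, 0.7351], [-0.8907, 0.265, -0.3694], [-0.009, -0.8226, -0.5685]]} 0.794345238095238
top {'mtx': [[459.0236, 0.0, 271.7104], [0.0, 459.0236, 208.3461], [0.0, 0.0, 1.0]], 'eye': [0.2713, 0.2371, 1.076], 'attitude': [[-0.0081, -0.976, 0.2178], [-1.0, 0.0087, 0.002], [-0.0039, -0.2178, -0.976]]} 0.8996428571428572
{'mtx': [[353.6321, 0.0, 277.278], [0.0, 353.6321, 213.9592], [0.0, 0.0, 1.0]], 'hand_eye': [[0.0003, -0.9509, -0.3095, 0.0796], [1.0, 0.0004, -0.0003, 0.0007], [0.0005, -0.3095, 0.9509, -0.1348], [0.0, 0.0, 0.0, 1.0]]}
```

View pics/scene0.png

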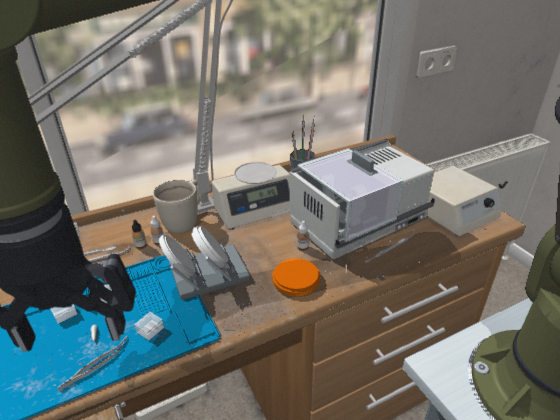

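View pics/top0.png

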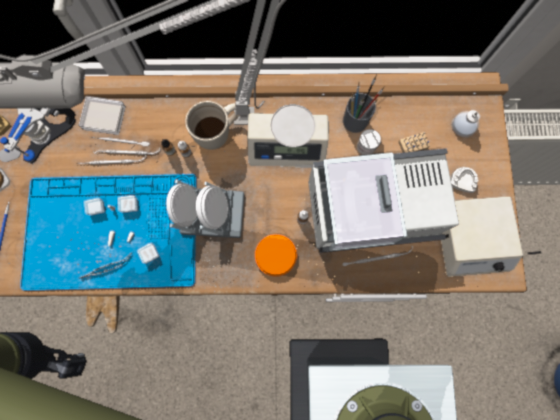

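```bash
cat > h.py <<'E'
import numpy as np,cv2
from station import robot
def load(n): z=np.load(n+".npz"); return z["p"],z["d"]
def ext(n,s=None):
    m=robot.camera_model(n); K=np.array(m["mtx"])
    if n!="wrist": return K,np.array(m["eye"]),np.array(m["attitude"])
    H=np.array(m["hand_eye"]); R=np.array(s["eef_rot"])
    return K,R@H[:3,3]+np.array(s["position"]),R@H[:3,:3]
def rays(cam,uv):
    K,e,A=cam; uv=np.atleast_2d(uv).astype(float)
    return (np.c_[uv,np.ones(len(uv))]@np.linalg.inv(K).T)@A.T
def onz(cam,uv,z):
    r=rays(cam,uv); return cam[1]+r*((z-cam[1][2])/r[:,2])[:,None]
def cloud(cam,d):
    v,u=np.mgrid[:d.shape[0],:d.shape[1]]
    return cam[1]+rays(cam,np.c_[u.ravel(),v.ravel()]).reshape(*d.shape,3)*d[...,None]
def proj(cam,X):
    K,e,A=cam; c=(np.atleast_2d(X)-e)@A; c=c@K.T; return c[:,:2]/c[:,2:]
def tri(c1,u1,c2,u2):
    r1,r2=rays(c1,u1)[0],rays(c2,u2)[0]
    t=np.linalg.lstsq(np.c_[r1,-r2],c2[1]-c1[1],rcond=None)[0]
    a,b=c1[1]+t[0]*r1,c2[1]+t[1]*r2; return (a+b)/2,np.linalg.norm(a-b)
def shot(n,name):
    s=robot.sense(); p,d=robot.snapshot(n); np.savez(name+".npz",p=p,d=d); cv2.imwrite(f"pics/{name}.png",p[...,::-1]); return s,p,d
E
python3 - <<'E'
from h import *
f=lambda i,x,y,w,h:cv2.resize(i[y:y+h,x:x+w,::-1],(400,300),interpolation=cv2.INTER_CUBIC)
t,td=load("top0"); s,sd=load("scene0")
cv2.imwrite("pics/c1.png",np.vstack([np.hstack([f(t,150,165,120,90),f(s,140,210,120,90)]),np.hstack([f(t,300,135,168,126),f(s,280,135,168,126)])]))
for n,d,pts in(("top",td,[(180,205),(213,207),(237,215),(384,193),(360,200),(430,200),(330,180),(276,256)]),("scene",sd,[(177,255),(212,245),(230,270),(364,160),(345,185),(410,170),(296,277)])):
    C=cloud(ext(n),d)
    for u,v in pts: print(n,u,v,C[v,u].round(3))
E
```

```text
top 180 205 [0.501 0.442 0.088]
top 213 207 [0.497 0.37  0.082]
top 237 215 [0.493 0.322 0.012]
top 384 193 [0.501 0.013 0.181]
top 360 200 [0.493 0.057 0.155]
top 430 200 [ 0.495 -0.093  0.14 ]
top 330 180 [0.536 0.117 0.155]
top 276 256 [0.395 0.23  0.018]
scene 177 255 [0.483 0.445 0.088]
scene 212 245 [0.479 0.376 0.09 ]
scene 230 270 [0.468 0.348 0.021]
scene 364 160 [0.496 0.014 0.177]
scene 345 185 [0.459 0.086 0.154]
scene 410 170 [ 0.466 -0.096  0.138]
scene 296 277 [0.387 0.239 0.022]
```

View pics/c1.png

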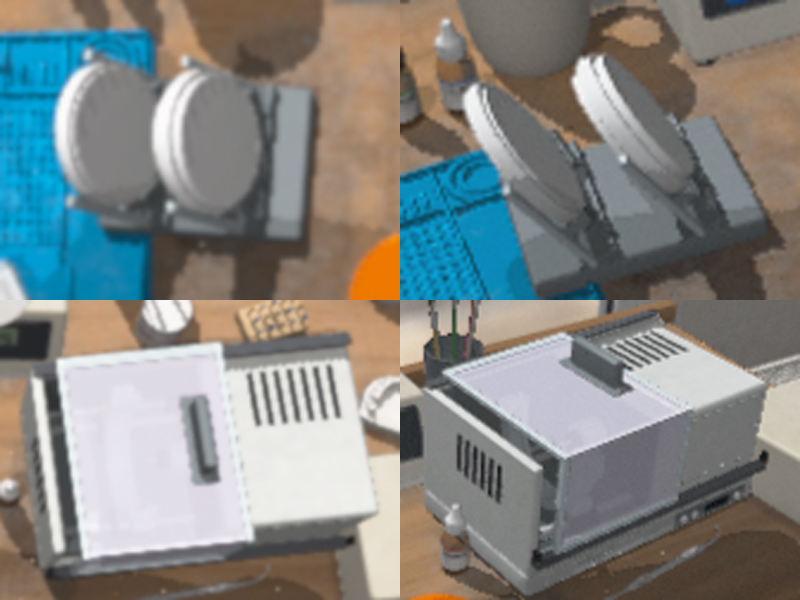

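Run:
```python
from h import *
def rect(P,nm):
    r=cv2.minAreaRect((P[:,:2]*1000).astype(np.float32)); print(nm,len(P),"z",np.median(P[:,2]).round(4),"c",np.round(r[0],1),"size",np.round(r[1],1),"ang",round(r[2],2))
    return r
for n in("top","scene"):
    p,d=load(n+"0"); C=cloud(ext(n),d); P=C.reshape(-1,3); rgb=p.reshape(-1,3).astype(int)
    box=lambda x0,x1,y0,y1,z0,z1:(P[:,0]>x0)&(P[:,0]<x1)&(P[:,1]>y0)&(P[:,1]<y1)&(P[:,2]>z0)&(P[:,2]<z1)
    rect(P[box(.4,.62,-.05,.1,.165,.2)],n+" rib")
    rect(P[box(.4,.62,-.05,.1,.176,.2)],n+" ribtop")
    rect(P[box(.36,.66,-.2,.2,.149,.159)],n+" roof")
    rect(P[box(.36,.66,-.2,-.03,.132,.144)],n+" housing")
    rect(P[box(.36,.66,.08,.2,.14,.15)],n+" walls")
    # rack
    rect(P[box(.4,.6,.27,.5,.010,.020)&(np.ptp(rgb,axis=1)<30)],n+" base")
    for nm,y0,y1 in(("A",.405,.5),("B",.33,.405)):
        m=box(.42,.57,y0-.02,y1,.03,.13)&(rgb.min(1)>120)
        lab=np.zeros(d.shape,np.uint8); lab.ravel()[m]=1
        Q=P[m]
        # front face plane: RANSAC
        rng=np.random.default_rng(0);best=None
        for _ in range(400):
            a=Q[rng.choice(len(Q),3,False)]; nn=np.cross(a[1]-a[0],a[2]-a[0]); L=np.linalg.norm(nn)
            if L<1e-6: continue
            nn/=L; inl=abs((Q-a[0])@nn)<.002
            if best is None or inl.sum()>best.sum(): best=inl
        c=Q[best].mean(0); nn=np.linalg.svd(Q[best]-c)[2][2]; nn*=-np.sign(nn[1])
        dist=(Q-c)@nn
        print(n,nm,len(Q),best.sum(),"c",c.round(4),"n",nn.round(3),"tilt",np.degrees(np.arcsin(nn[2])).round(1),"behind pct",np.percentile(dist,[0,1,5,50,95]).round(4))
```

```text
top rib 233 z 0.1813 c [505.5   8.4] size [62.2 12.6] ang 6.49
top ribtop 183 z 0.1821 c [505.5   8.4] size [62.2 12.5] ang 6.44
top roof 5890 z 0.1538 c [504.2   1.4] size [179.6 285.3] ang 5.42
top housing 3765 z 0.1377 c [507.1 -83.8] size [169.3 120.6] ang 5.58
top walls 459 z 0.1457 c [493.3 109.5] size [179.6  70.4] ang 5.36
top base 696 z 0.0158 c [500.7 379.5] size [138.6 112.7] ang 85.69
top A 1281 730 c [0.5064 0.4367 0.0771] n [-0.062 -0.863  0.502] tilt 30.1 behind pct [-0.0156 -0.0125 -0.0075  0.0003  0.0558]
top B 1083 680 c [0.4991 0.3665 0.0775] n [-0.072 -0.863  0.5  ] tilt 30.0 behind pct [-0.0231 -0.0203 -0.0159 -0.0006  0.0017]
scene rib 217 z 0.176 c [505.3  11.1] size [64.8 16.6] ang 10.51
scene ribtop 109 z 0.1813 c [505.3   9.9] size [64.8 11.6] ang 4.99
scene roof 2849 z 0.1537 c [503.8   2. ] size [180.3 284.6] ang 5.46
scene housing 1360 z 0.1376 c [508.6 -83.7] size [173.6 119.8] ang 4.26
scene walls 401 z 0.1449 c [488.9 129.8] size [183.3  55.8] ang 14.69
scene base 1431 z 0.0154 c [499.  383.1] size [143.9 115. ] ang 85.54
scene A 572 212 c [0.4768 0.4239 0.1006] n [ 0.532 -0.054 -0.845] tilt -57.7 behind pct [-0.005  -0.0043 -0.0033  0.0018  0.017 ]
scene B 426 142 c [0.4717 0.3915 0.0955] n [ 0.662 -0.436 -0.61 ] tilt -37.6 behind pct [-0.0119 -0.0086 -0.0057  0.0007  0.0214]
```

Emit:
step_arm([
  [0.085, [0, 0, 0], -0.124],
  [0.085, [0, 0, 0], -0.124],
  [0.085, [-0.035, -0.027, -0.005], 0],
  [0.085, [-0.035, -0.027, -0.005], 0],
  [0.085, [-0.035, -0.027, -0.005], 0],
])

```text
time: 0.6
position: [0.3066, 0.5259, 0.2538]
eef_rot: [[-0.997, 0.076, -0.0], [0.076, 0.997, -0.001], [0.0, -0.001, -1.0]]
contact_force: [0.8, -0.5, -0.1]
gripper_width: 0.085
finger_force: 0.0
```

Emit:
step_arm([
  [0.085, [-0.035, -0.027, 0], 0],
  [0.085, [-0.035, -0.027, 0], 0],
  [0.085, [-0.035, -0.027, 0], 0],
  [0.085, [-0.035, -0.027, 0], 0],
  [0.085, [-0.035, -0.027, 0], 0],
])

```text
time: 1.1
position: [0.471, 0.3777, 0.254]
eef_rot: [[-0.997, 0.077, -0.0], [0.077, 0.997, -0.0], [0.0, -0.0, -1.0]]
contact_force: [0.4, 0.2, -0.4]
gripper_width: 0.085
finger_force: 0.0
```

```bash
cat > disc.py <<'E'
from h import *
def face(n,cam,p,d,y0,y1):
    P=cloud(cam,d).reshape(-1,3)
    m=(P[:,0]>.42)&(P[:,0]<.58)&(P[:,1]>y0)&(P[:,1]<y1)&(P[:,2]>.028)&(P[:,2]<.13)&(d.ravel()>0)
    Q=P[m]; nn=np.array([-.067,-.863,.5]); nn/=np.linalg.norm(nn)
    h=Q@nn; H,e=np.histogram(h,np.arange(h.min(),h.max(),.001)); k=H.argmax(); inl=abs(h-e[k]-.0005)<.0025
    c=Q[inl].mean(0); v=np.linalg.svd(Q[inl]-c,full_matrices=False)[2][2]; v*=-np.sign(v[1])
    bx=np.cross(v,[0,0,1]); bx/=np.linalg.norm(bx); bz=np.cross(bx,v); bz*=np.sign(bz[2])
    F=np.c_[(Q[inl]-c)@bx,(Q[inl]-c)@bz].astype(np.float32)*1000
    (cc,r)=cv2.minEnclosingCircle(F); R=cv2.minAreaRect(F)
    fc=c+bx*cc[0]/1000+bz*cc[1]/1000
    print(n,inl.sum(),"n",v.round(3),"facec",fc.round(4),"r",round(r,1),"bbox",np.ptp(F,axis=0).round(1),"mid",(c+bx*(F[:,0].max()+F[:,0].min())/2000+bz*(F[:,1].max()+F[:,1].min())/2000).round(4))
E
python3 - <<'E'
from disc import *
s,p,d=shot("wrist","w1"); print(np.round(s["position"],4),np.round(s["eef_rot"],3).tolist(),s["time"],np.round(s["contact_force"],1))
cw=ext("wrist",s); face("wB",cw,p,d,.325,.405); face("wA",cw,p,d,.40,.47)
p,d=load("top0"); face("tB",ext("top"),p,d,.325,.405)
E
```

```text
[0.471  0.3777 0.254 ] [[-0.997, 0.077, -0.0], [0.077, 0.997, -0.0], [0.0, -0.0, -1.0]] 1.1 [ 0.4  0.2 -0.4]
wB 3576 n [-0.067 -0.865  0.498] facec [0.4988 0.362  0.0681] r 52.9 bbox [90.2 98.5] mid [0.4992 0.3638 0.0713]
wA 5496 n [-0.066 -0.858  0.509] facec [0.5048 0.432  0.0676] r 54.8 bbox [ 97.2 100.3] mid [0.5051 0.4343 0.0715]
tB 815 n [-0.065 -0.865  0.497] facec [0.5069 0.3594 0.0656] r 57.9 bbox [92.1 98.4] mid [0.5011 0.3632 0.0715]
```

View pics/w1.png

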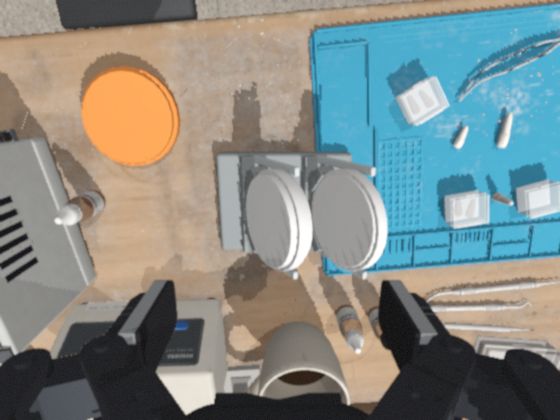

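Emit:
step_arm([
  [0.085, [0, 0, 0], -0.087],
  [0.085, [0, 0, 0], -0.086],
  [0.06, [0, -0.046, 0], 0],
  [0.06, [0, -0.046, 0], 0],
  [0.06, [0, -0.046, 0], 0],
])

```text
time: 1.65
position: [0.4829, 0.2404, 0.2537]
eef_rot: [[-0.995, -0.097, -0.001], [-0.097, 0.995, -0.001], [0.001, -0.001, -1.0]]
contact_force: [-0.1, 0.9, -0.3]
gripper_width: 0.0602
finger_force: 0.0
```

Emit:
step_arm([
  [0.06, [0, -0.046, 0], 0],
  [0.06, [0, -0.046, 0], 0],
  [0.06, [0, -0.046, 0], 0],
  [0.06, [0, -0.046, 0], 0],
  [0.06, [0.001, -0.049, 0], 0],
])

```text
time: 2.15
position: [0.5043, 0.0085, 0.2541]
eef_rot: [[-0.995, -0.097, -0.0], [-0.097, 0.995, 0.0], [0.0, 0.0, -1.0]]
contact_force: [0.4, 0.0, -0.2]
gripper_width: 0.0597
finger_force: 0.0
```

Run:
```python
from h import *
s,p,d=shot("wrist","w2"); print(np.round(s["position"],4),np.round(s["eef_rot"],3).tolist(),s["time"])
C=cloud(ext("wrist",s),d); P=C.reshape(-1,3)
def rect(P,nm):
    r=cv2.minAreaRect((P[:,:2]*1000).astype(np.float32)); print(nm,len(P),"z",np.median(P[:,2]).round(4),"c",np.round(r[0],1),"size",np.round(r[1],1),"ang",round(r[2],2))
b=lambda z0,z1:P[(d.ravel()>0)&(P[:,0]>.4)&(P[:,0]<.6)&(abs(P[:,1]-.008)<.04)&(P[:,2]>z0)&(P[:,2]<z1)]
rect(b(.176,.19),"rib"); rect(b(.165,.2),"rib2")
```

```text
[0.5043 0.0085 0.2541] [[-0.995, -0.097, -0.0], [-0.097, 0.995, 0.0], [0.0, 0.0, -1.0]] 2.15
rib 1765 z 0.1824 c [506.6   8.5] size [63.2 11.9] ang 5.96
rib2 1840 z 0.1824 c [506.6   8.6] size [63.2 12. ] ang 5.7
```

Emit:
step_arm([
  [0.05, [0, 0, 0.042], 0],
  [0.04, [0, 0, 0.041], 0],
  [0.0, [0, 0, 0], 0],
  [0.0, [0, 0, 0], 0],
  [0.0, [0, 0, 0], 0],
])

```text
time: 2.7
position: [0.5042, 0.0097, 0.1716]
eef_rot: [[-0.995, -0.096, -0.001], [-0.096, 0.995, -0.001], [0.001, -0.001, -1.0]]
contact_force: [-0.6, -1.1, -9.0]
gripper_width: 0.0108
finger_force: 62.3
```

Emit:
step_arm([
  [0.0, [0, -0.02, 0], 0],
  [0.0, [0, -0.03, 0], 0],
  [0.0, [0, -0.03, 0], 0],
  [0.0, [0, -0.02, 0], 0],
  [0.0, [0, 0, 0], 0],
])

```text
time: 3.2
position: [0.5143, -0.0927, 0.1716]
eef_rot: [[-0.996, -0.092, 0.0], [-0.092, 0.996, -0.002], [-0.0, -0.002, -1.0]]
contact_force: [-0.3, -1.7, -9.6]
gripper_width: 0.0107
finger_force: 62.3
```

Emit:
step_arm([
  [0.0, [0, -0.015, 0], 0],
  [0.0, [0, -0.01, 0], 0],
  [0.0, [0, -0.005, 0], 0],
  [0.0, [0, -0.003, 0], 0],
  [0.0, [0, 0, 0], 0],
])

```text
time: 3.7
position: [0.5161, -0.111, 0.1715]
eef_rot: [[-0.995, -0.103, -0.006], [-0.103, 0.995, 0.015], [0.005, 0.016, -1.0]]
contact_force: [-8.5, 22.4, 0.8]
gripper_width: 0.0105
finger_force: 64.2
```

Emit:
step_arm([
  [0.0, [0, 0.006, 0], 0],
  [0.0, [0, 0.006, 0], 0],
  [0.0, [0, 0, 0], 0],
  [0.04, [0, 0, 0], 0],
  [0.05, [0, 0, 0], 0],
])

```text
time: 4.2
position: [0.5185, -0.1112, 0.1733]
eef_rot: [[-0.995, -0.096, 0.005], [-0.096, 0.995, -0.0], [-0.005, -0.001, -1.0]]
contact_force: [-0.7, -1.2, 0.5]
gripper_width: 0.039
finger_force: 0.0
```

Emit:
step_arm([
  [0.06, [0, 0, -0.04], 0],
  [0.06, [0, 0, -0.04], 0],
  [0.085, [0.003, 0.045, 0], 0],
  [0.085, [0.003, 0.045, 0], 0],
  [0.085, [0.003, 0.045, 0], 0],
])

```text
time: 4.7
position: [0.4959, 0.0239, 0.2537]
eef_rot: [[-0.996, -0.094, 0.006], [-0.094, 0.996, 0.002], [-0.006, 0.001, -1.0]]
contact_force: [1.4, -0.2, -0.2]
gripper_width: 0.0846
finger_force: 0.0
```

Emit:
step_arm([
  [0.085, [0, 0.043, 0], 0],
  [0.085, [0, 0, 0], 0],
  [0.085, [0, 0, 0], 0],
  [0.085, [0, 0, 0], 0],
  [0.085, [0, 0, 0], 0],
])

```text
time: 5.2
position: [0.491, 0.064, 0.2519]
eef_rot: [[-0.996, -0.093, 0.001], [-0.093, 0.996, 0.0], [-0.001, 0.0, -1.0]]
contact_force: [0.8, -0.4, -0.7]
gripper_width: 0.0848
finger_force: 0.0
```

Run:
```python
from h import *
s,p,d=shot("wrist","w3"); print(np.round(s["position"],4).tolist(),s["time"]); np.savez("w3s.npz",position=s["position"],eef_rot=s["eef_rot"])
P=cloud(ext("wrist",s),d); a=np.radians(5.5); ex=np.array([np.cos(a),np.sin(a)]); ey=np.array([-np.sin(a),np.cos(a)])
o=np.array([.4926,.0652]); L=np.dstack([(P[...,:2]-o)@ex,(P[...,:2]-o)@ey,P[...,2]])*1000
np.save("w3L.npy",L)
m=(abs(L[...,2]-122)<6)&(abs(L[...,0])<64)&(abs(L[...,1])<30)&(d>0)
for sg in(1,-1):
    q=L[m&(sg*L[...,0]>35)]; print(sg,len(q),q.min(0).round(1),q.max(0).round(1),np.median(q,axis=0).round(1))
# walls
w=(abs(L[...,2]-146)<3)&(L[...,1]>60)&(d>0); print("wall y",np.percentile(L[w][:,1],[1,5,50,95,99]).round(1))
hs=(abs(L[...,2]-138)<3)&(L[...,1]<-60)&(d>0); print("housing y max",len(L[hs]),np.percentile(L[hs][:,1],[95,99]).round(1) if hs.any() else 0)
cv2.imwrite("pics/w3c.png",cv2.resize(p[60:330,100:460,::-1],(800,600)))
```

```text
[0.491, 0.064, 0.2519] 5.2
1 283 [ 55.  -19.2 116. ] [ 64.    6.  124.6] [ 60.2  -7.5 120.6]
-1 753 [-58.8 -19.3 116. ] [-37.2   6.3 124.5] [-47.4  -6.4 119.6]
wall y [64.2 69.6 73.5 78.3 78.9]
housing y max 45 [-60.4 -60.3]
```

View pics/w3c.png

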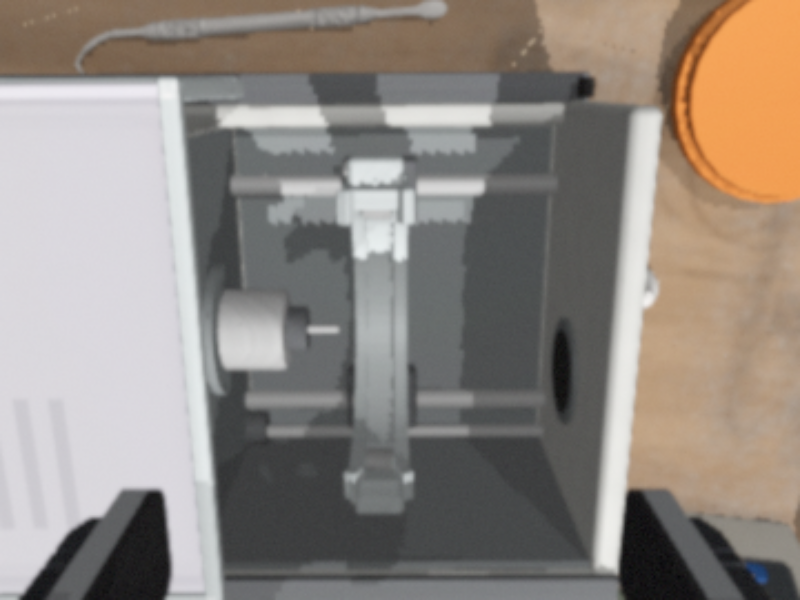

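Run:
```python
import numpy as np
L=np.load("w3L.npy")
m=(abs(L[...,1]+6.5)<2.5)&(abs(L[...,0])<75)&(L[...,2]>20)
q=L[m]
for x in range(-70,72,4):
    k=q[(q[:,0]>=x)&(q[:,0]<x+4)]
    if len(k): print(x,len(k),np.percentile(k[:,2],[5,50,95]).round(1),end=" | ")
print()
for x0,x1 in((-58,-53),(-53,-47),(-47,-42),(44,50),(50,56),(56,62)):
    k=L[(L[...,0]>x0)&(L[...,0]<x1)&(abs(L[...,1]+6.5)<22)&(L[...,2]>100)&(L[...,2]<128)]
    print("x",x0,x1)
    for y in range(-24,14,2):
        j=k[(k[:,1]>=y)&(k[:,1]<y+2)]
        if len(j): print(y,len(j),round(float(np.median(j[:,2])),1),end=" | ")
    print()
```

```text
-70 24 [48.2 49.6 51.4] | -66 20 [31.5 32.6 34.2] | -62 47 [ 32.4  97.8 116.4] | -58 55 [ 32.4 116.5 118.5] | -54 40 [116.2 117.1 118.1] | -50 40 [115.6 119.5 120.7] | -46 39 [119.2 120.  121.1] | -42 18 [108.  109.7 110.9] | -38 6 [107.2 107.4 108.2] | -30 16 [54.9 55.4 57.6] | -26 15 [50.8 52.2 54. ] | -22 20 [47.2 49.2 51.2] | -18 17 [ 45.8  47.  323.3] | -14 575 [316.8 321.7 325.2] | -10 19 [41.7 42.7 44.2] | -6 16 [41.1 41.8 43.1] | -2 20 [39.5 40.7 41.5] | 2 21 [39.1 40.3 41.4] | 6 19 [38.6 39.9 40.8] | 10 19 [39.5 40.1 41.1] | 14 20 [39.6 40.5 41.6] | 18 21 [39.9 41.5 42.4] | 22 18 [41.  42.2 43.7] | 26 22 [41.7 43.5 44.9] | 30 21 [44.7 45.6 47.4] | 34 24 [45.8 48.1 49.1] | 38 23 [49.5 51.  52.8] | 42 26 [51.9 54.6 56.9] | 46 27 [56.  58.3 61.3] | 50 32 [61.3 64.4 68.2] | 54 87 [ 68.9  80.1 109.4] | 58 93 [ 81.1 110.  120.2] | 62 27 [119.2 119.9 121. ] | 66 14 [116.7 117.8 120.1] | 70 27 [116.  116.9 117.4] | 
x -58 -53
-18 17 113.8 | -16 13 116.7 | -14 20 116.9 | -12 21 117.1 | -10 14 117.3 | -8 20 116.9 | -6 21 117.6 | -4 14 117.2 | -2 21 117.0 | 0 21 116.8 | 2 7 115.2 | 
x -53 -47
-20 6 121.6 | -18 20 114.3 | -16 22 117.4 | -14 24 117.3 | -12 24 117.1 | -10 17 117.3 | -8 24 117.1 | -6 24 117.5 | -4 15 117.1 | -2 24 117.2 | 0 25 117.4 | 2 19 119.7 | 4 8 120.9 | 6 3 121.1 | 
x -47 -42
-20 13 121.6 | -18 17 122.9 | -16 16 121.7 | -14 20 120.2 | -12 21 120.1 | -10 14 120.2 | -8 21 120.1 | -6 21 119.9 | -4 14 119.5 | -2 21 120.2 | 0 20 120.7 | 2 17 123.0 | 4 18 122.4 | 6 6 121.3 | 
x 44 50

x 50 56
-20 2 122.2 | -18 22 113.1 | -16 24 112.5 | -14 17 111.3 | -12 6 107.6 | -10 6 107.4 | -8 9 105.2 | -6 10 106.1 | -4 8 106.6 | -2 3 106.2 | 0 26 110.5 | 2 23 112.8 | 4 15 117.7 | 
x 56 62
-20 13 122.1 | -18 18 122.6 | -16 21 121.8 | -14 22 118.4 | -12 31 114.2 | -10 26 111.5 | -8 26 111.2 | -6 38 111.8 | -4 26 111.6 | -2 19 114.3 | 0 26 119.9 | 2 14 122.6 | 4 21 122.1 |
```

Emit:
step_arm([
  [0.062, [0, 0, 0], 0.085],
  [0.062, [0, 0, 0], 0.085],
  [0.062, [0.002, 0.04, 0], 0],
  [0.062, [0.002, 0.04, 0], 0],
  [0.062, [0.002, 0.04, 0], 0],
])

```text
time: 5.75
position: [0.4937, 0.186, 0.2516]
eef_rot: [[-0.997, 0.077, 0.001], [0.077, 0.997, 0.001], [-0.001, 0.001, -1.0]]
contact_force: [1.7, 0.1, 0.1]
gripper_width: 0.0617
finger_force: 0.0
```

Emit:
step_arm([
  [0.062, [0.002, 0.04, 0], 0],
  [0.062, [0.002, 0.04, 0], 0],
  [0.062, [0.002, 0.04, 0.02], 0],
  [0.062, [0.002, 0.04, 0.03], 0],
  [0.062, [0.001, 0.04, 0.03], 0],
])

```text
time: 6.25
position: [0.5, 0.3869, 0.1711]
eef_rot: [[-0.997, 0.076, 0.002], [0.076, 0.997, 0.001], [-0.002, 0.001, -1.0]]
contact_force: [0.6, -0.2, 0.2]
gripper_width: 0.0622
finger_force: 0.0
```

Run:
```python
from h import *
import json
s,p,d=shot("wrist","w4"); print(np.round(s["position"],4).tolist(),np.round(s["eef_rot"],3).tolist(),s["time"])
P=cloud(ext("wrist",s),d).reshape(-1,3)
m=(d.ravel()>0)&(P[:,0]>.44)&(P[:,0]<.56)&(P[:,1]>.33)&(P[:,1]<.415)&(P[:,2]>.085)&(P[:,2]<.125)
Q=P[m]; top=Q[Q[:,2]>np.percentile(Q[:,2],99)-.002]; print("B top z",np.percentile(Q[:,2],[50,99,99.8]).round(4),"at",np.median(top,axis=0).round(4))
# holder in w3 via edges of lips, and in top view
z=np.load("w3s.npz"); c3=ext("wrist",z)
a=np.radians(5.5); ex=np.array([np.cos(a),np.sin(a)]); ey=np.array([-np.sin(a),np.cos(a)]); o=np.array([.5001,.0659])
loc=lambda X:np.c_[(X[:,:2]-o)@ex,(X[:,:2]-o)@ey]*1000
px=np.array([[338,210],[414,210],[345,485],[412,485]])/2.2222+[100,60]
print("lips w3",loc(onz(c3,px,.122)).round(1).tolist())
s2,tp,td=shot("top","top1")
ct=ext("top"); T=cloud(ct,td); l=np.dstack([(T[...,:2]-o)@ex,(T[...,:2]-o)@ey])*1000
for nm,x0,x1 in(("near",-60,-46),("far",46,60)):
    k=(l[...,0]>x0)&(l[...,0]<x1)&(abs(l[...,1])<35)&(abs(T[...,2]-.121)<.005)
    print("top",nm,k.sum(),np.percentile(l[k],[0,3,50,97,100],axis=0).round(1).tolist())
u=proj(ct,[[.5001,.0659,.12]])[0].astype(int); print(u)
cv2.imwrite("pics/t1c.png",cv2.resize(tp[u[1]-45:u[1]+45,u[0]-60:u[0]+60,::-1],(800,600),interpolation=cv2.INTER_CUBIC))
```

```text
[0.5, 0.3869, 0.1711] [[-0.997, 0.076, 0.002], [0.076, 0.997, 0.001], [-0.002, 0.001, -1.0]] 6.25
B top z [0.1021 0.1127 0.1133] at [0.5013 0.3936 0.1116]
lips w3 [[-49.1, -19.0], [-49.0, 6.5], [54.2, -18.9], [54.2, 6.3]]
top near 60 [[-59.6, -19.6], [-59.5, -19.1], [-53.4, -6.1], [-47.0, 4.9], [-46.8, 5.2]]
top far 59 [[47.3, -21.0], [47.5, -19.0], [53.5, -7.5], [59.8, 5.0], [60.0, 5.7]]
[352 200]
```

Emit:
step_arm([
  [0.062, [0, -0.002, 0.025], 0],
  [0.062, [0, 0, 0.025], 0],
  [0.062, [0, 0, 0.013], 0],
  [0.062, [0, 0, 0.01], 0],
  [0.062, [0, 0, 0], 0],
])

```text
time: 6.85
position: [0.4987, 0.383, 0.0975]
eef_rot: [[-0.997, 0.075, -0.001], [0.075, 0.997, -0.001], [0.001, -0.001, -1.0]]
contact_force: [-0.9, -0.1, -0.3]
gripper_width: 0.062
finger_force: 0.0
```

Emit:
step_arm([
  [0.05, [0, -0.001, 0], 0],
  [0.045, [0, -0.003, 0], 0],
  [0.042, [0, -0.003, -0.001], 0],
  [0.038, [0, 0, -0.001], 0],
  [0.038, [0, 0, 0], 0],
])

```text
time: 7.35
position: [0.4988, 0.3774, 0.1014]
eef_rot: [[-0.997, 0.074, 0.002], [0.074, 0.997, 0.001], [-0.001, 0.002, -1.0]]
contact_force: [0.7, 2.3, 2.1]
gripper_width: 0.0378
finger_force: 1.0
```

Emit:
step_arm([
  [0.036, [0, -0.003, 0], 0],
  [0.034, [0, -0.003, 0], 0],
  [0.032, [0, -0.003, -0.001], 0],
  [0.032, [0, -0.002, -0.001], 0],
  [0.032, [0, 0, 0], 0],
])

```text
time: 7.85
position: [0.4974, 0.3653, 0.1024]
eef_rot: [[-0.997, 0.074, -0.0], [0.074, 0.997, -0.0], [0.0, -0.001, -1.0]]
contact_force: [-1.0, 2.7, 2.0]
gripper_width: 0.032
finger_force: 1.0
```

Emit:
step_arm([
  [0.03, [0, -0.003, 0], 0],
  [0.028, [0, -0.003, 0], 0],
  [0.026, [0, -0.002, -0.001], 0],
  [0.018, [0, 0, 0], 0],
  [0.01, [0, 0, 0], 0],
])

```text
time: 8.35
position: [0.4968, 0.3577, 0.1032]
eef_rot: [[-0.997, 0.074, -0.0], [0.074, 0.997, -0.0], [0.0, -0.0, -1.0]]
contact_force: [-0.5, 1.2, 0.2]
gripper_width: 0.021
finger_force: 59.0
```

Emit:
step_arm([
  [0.01, [0, 0, -0.01], 0],
  [0.01, [0, 0, -0.03], 0],
  [0.01, [0, 0, -0.04], 0],
  [0.01, [0, 0, -0.04], 0],
  [0.01, [0, 0, -0.035], 0],
])

```text
time: 8.85
position: [0.4966, 0.3567, 0.26]
eef_rot: [[-0.997, 0.074, -0.001], [0.074, 0.997, -0.002], [0.001, -0.002, -1.0]]
contact_force: [-0.4, 0.2, -4.2]
gripper_width: 0.0208
finger_force: 59.0
```

Run:
```python
from h import *
s,p,d=shot("wrist","w5"); print(np.round(s["position"],4).tolist(),np.round(s["eef_rot"],3).tolist(),s["time"],s["gripper_width"],s["finger_force"],np.round(s["contact_force"],1))
np.savez("w5s.npz",position=s["position"],eef_rot=s["eef_rot"])
P=cloud(ext("wrist",s),d).reshape(-1,3); L=(P-np.array(s["position"]))@np.array(s["eef_rot"])*1000
m=(d.ravel()>0)&(abs(L[:,1])<20)&(abs(L[:,0])<60)&(L[:,2]>-40)&(L[:,2]<90)&(p.reshape(-1,3).min(1)>110)
q=L[m]; print(len(q))
for z in range(-36,90,6):
    k=q[(q[:,2]>=z)&(q[:,2]<z+6)]
    if len(k)>5: print(z,len(k),"x",k[:,0].min().round(1),k[:,0].max().round(1),"y",np.percentile(k[:,1],[1,50,99]).round(1))
S,sp,sd=shot("scene","s2"); cv2.imwrite("pics/w5c.png",np.hstack([cv2.resize(p[...,::-1],(400,300)),cv2.resize(sp[100:310,100:380,::-1],(400,300))]))
```

```text
[0.4966, 0.3567, 0.26] [[-0.997, 0.074, -0.001], [0.074, 0.997, -0.002], [0.001, -0.002, -1.0]] 8.85 0.020835280536314563 59.030465483665466 [-0.4  0.2 -4.2]
10736
-36 38 x -9.8 12.8 y [-14.6 -11.3  14.9]
-30 140 x -11.4 11.6 y [-15.2 -11.4  16.5]
-24 2850 x -23.5 19.5 y [-9.7  1.  10.8]
-18 3337 x -32.3 28.1 y [-9.8  0.6 11.5]
-12 1491 x -38.9 34.8 y [-9.8  1.  11.8]
-6 985 x -39.7 38.9 y [-10.1   1.   11.7]
0 675 x 10.5 41.9 y [-11.5   1.   12.1]
6 458 x 35.8 44.0 y [-9.2  1.8 12.1]
12 353 x 38.4 45.5 y [-9.   1.5 12.2]
18 217 x 39.9 46.2 y [-8.9  1.9 12.3]
24 112 x 41.4 46.1 y [-8.4  2.4 12.4]
30 56 x 41.0 46.1 y [-7.8  1.8 12. ]
36 7 x 40.7 40.9 y [-3.7  8.5 11.4]
```

View pics/w5c.png

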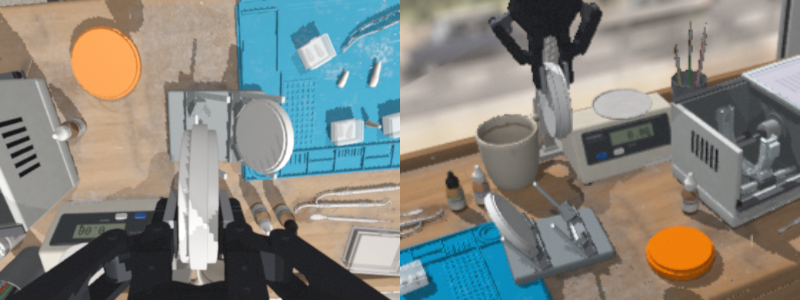

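Emit:
step_arm([
  [0.01, [0, 0, 0], -0.085],
  [0.01, [0, 0, 0], -0.085],
  [0.01, [0.003, -0.037, 0], 0],
  [0.01, [0.003, -0.037, 0], 0],
  [0.01, [0.003, -0.037, 0], 0],
])

```text
time: 9.45
position: [0.4974, 0.2441, 0.256]
eef_rot: [[-0.995, -0.096, -0.004], [-0.096, 0.995, -0.003], [0.004, -0.003, -1.0]]
contact_force: [1.6, -0.7, -2.7]
gripper_width: 0.0212
finger_force: 59.2
```

Emit:
step_arm([
  [0.01, [0.003, -0.037, 0], 0],
  [0.01, [0.003, -0.037, 0], 0],
  [0.01, [0.003, -0.037, 0], 0],
  [0.01, [0.004, -0.037, 0], 0],
  [0.01, [0.004, -0.038, 0], 0],
])

```text
time: 9.95
position: [0.4979, 0.0576, 0.2564]
eef_rot: [[-0.995, -0.096, -0.004], [-0.096, 0.995, -0.001], [0.004, -0.001, -1.0]]
contact_force: [0.1, 0.2, -3.7]
gripper_width: 0.0212
finger_force: 59.2
```

Emit:
step_arm([
  [0.01, [0, 0, 0.015], 0],
  [0.01, [0, 0, 0.015], 0],
  [0.01, [0, 0, 0], 0],
  [0.01, [0, 0, 0], 0],
  [0.01, [0, 0, 0], 0],
])

```text
time: 10.45
position: [0.4996, 0.0599, 0.2286]
eef_rot: [[-0.995, -0.097, 0.0], [-0.097, 0.995, -0.0], [-0.0, -0.0, -1.0]]
contact_force: [-0.3, 0.4, -2.9]
gripper_width: 0.0208
finger_force: 59.4
```

```bash
cat > over.py <<'E'
from h import *
import sys
nm=sys.argv[1]
s,p,d=shot("wrist",nm); R=np.array(s["eef_rot"]); pos=np.array(s["position"]); print(pos.round(4).tolist(),R.round(3).tolist(),s["time"])
o=np.array([.5001,.0659]); a=np.radians(5.5); ex=np.array([np.cos(a),np.sin(a)]); ey=np.array([-np.sin(a),np.cos(a)])
print("TCP loc",((pos[:2]-o)@ex*1000).round(1),((pos[:2]-o)@ey*1000).round(1))
P=cloud(ext("wrist",s),d); M=np.dstack([(P[...,:2]-o)@ex,(P[...,:2]-o)@ey,P[...,2]])*1000
M[d==0]=999
k=M[(M[...,0]>-60)&(M[...,0]<-44)&(abs(M[...,1]+7)<22)&(M[...,2]>110)&(M[...,2]<127)]
print("near arm");
for y in np.arange(-22,12,2):
    j=k[(k[:,1]>=y)&(k[:,1]<y+2)]
    if len(j): print(y,len(j),np.percentile(j[:,2],[50,90]).round(1),end=" | ")
L=((P-pos)@R)*1000
white=(p.min(2)>110)&(d>0)&(abs(L[...,1])<25)
print()
for z in range(-20,70,6):
    q=L[white&(L[...,2]>=z)&(L[...,2]<z+6)&(L[...,0]>20)&(L[...,0]<52)]
    if len(q)>5: print(z,len(q),"xmax",q[:,0].max().round(1),"y",np.percentile(q[:,1],[1,50,99]).round(1))
cv2.imwrite(f"pics/{nm}c.png",cv2.resize(p[60:330,100:460,::-1],(800,600)))
E
python3 over.py w6
```

```text
[0.4996, 0.0599, 0.2286] [[-0.995, -0.097, 0.0], [-0.097, 0.995, -0.0], [-0.0, -0.0, -1.0]] 10.45
TCP loc -1.1 -5.9
near arm
-20 37 [121.7 122.9] | -18 61 [122.9 123.8] | -16 68 [121.2 122.9] | -14 64 [119.3 120.7] | -12 51 [118.9 120.6] | -10 52 [119.4 120.8] | -8 51 [119.6 120.9] | -6 49 [119.3 120.7] | -4 52 [119.3 120.6] | -2 52 [119.3 120.6] | 0 70 [120.5 121.9] | 2 62 [122.9 123.7] | 4 49 [122.3 123.3] | 6 10 [121.3 121.9] | 
-20 320 xmax 25.6 y [-4.1  0.6  5.5]
-14 1137 xmax 32.1 y [-9.7  1.  11.5]
-8 1035 xmax 38.4 y [-9.7  1.  11.6]
-2 736 xmax 41.2 y [-9.6  1.  11.9]
4 541 xmax 43.6 y [-9.5  1.  11.8]
10 397 xmax 45.1 y [-9.3  1.4 11.9]
16 247 xmax 46.0 y [-9.2  1.9 12. ]
22 140 xmax 46.2 y [-8.9  1.5 12.1]
28 63 xmax 46.0 y [-8.2  2.  11.2]
```

View pics/w6c.png

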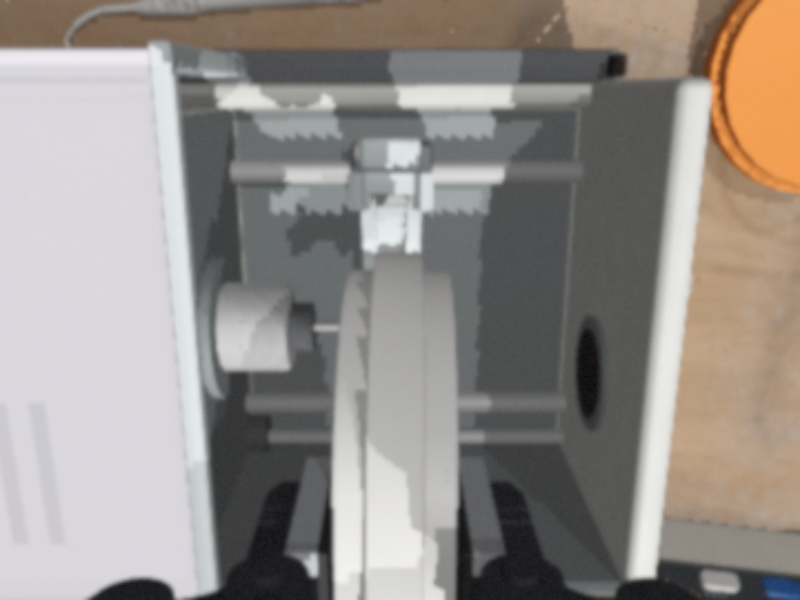

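Emit:
step_arm([
  [0.01, [0.001, -0.0015, 0], 0],
  [0.01, [0, 0, 0.02], 0],
  [0.01, [0, 0, 0.02], 0],
  [0.01, [0, 0, 0.018], 0],
  [0.01, [0, 0, 0], 0],
])

```text
time: 11.0
position: [0.4968, 0.0579, 0.1683]
eef_rot: [[-0.995, -0.096, -0.005], [-0.096, 0.995, -0.001], [0.005, -0.001, -1.0]]
contact_force: [-0.2, -0.0, -4.2]
gripper_width: 0.0209
finger_force: 59.5
```

```bash
python3 over.py w7
```

```text
[0.4968, 0.0579, 0.1683] [[-0.995, -0.096, -0.005], [-0.096, 0.995, -0.001], [0.005, -0.001, -1.0]] 11.0
TCP loc -4.0 -7.6
near arm
-20 64 [121.8 122.7] | -18 105 [122.9 123.8] | -16 116 [121.8 123.3] | -14 113 [119.5 120.7] | -12 85 [119.6 120.8] | -10 87 [119.3 120.8] | -8 84 [119.5 120.7] | -6 82 [119.6 120.8] | -4 66 [119.3 120.6] | -2 96 [118.9 120.7] | 0 119 [120.1 122. ] | 2 107 [122.8 123.9] | 4 95 [122.3 123.2] | 6 14 [121.2 121.8] | 
-20 321 xmax 25.5 y [-3.9  1.   5.5]
-14 1134 xmax 33.0 y [-9.7  1.  11.4]
-8 1051 xmax 38.3 y [-9.7  1.  11.6]
-2 736 xmax 41.1 y [-9.6  1.4 11.9]
4 530 xmax 43.5 y [-9.5  1.  11.8]
10 400 xmax 45.0 y [-9.3  1.4 12.1]
16 238 xmax 46.0 y [-9.1  1.9 12.1]
22 145 xmax 46.1 y [-8.9  1.9 12.1]
28 41 xmax 46.1 y [-7.8  4.3 11.9]
40 239 xmax 51.8 y [-11.1   9.2  13. ]
46 663 xmax 52.0 y [-11.4   1.1  14. ]
52 24 xmax 52.0 y [-7.3  5.1 12.2]
58 27 xmax 52.0 y [-3.7  4.4 12.1]
```

View pics/w7c.png

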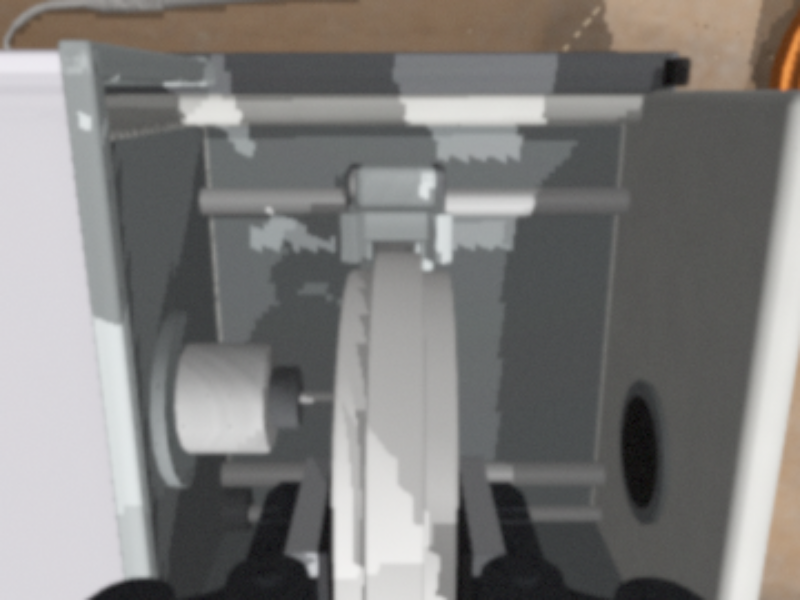

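Emit:
step_arm([
  [0.01, [0, -0.0004, 0.003], 0],
  [0.01, [0, 0, 0.003], 0],
  [0.01, [0, 0, 0.003], 0],
  [0.01, [0, 0, 0.002], 0],
  [0.01, [0, 0, 0], 0],
])

```text
time: 11.55
position: [0.4986, 0.0578, 0.1592]
eef_rot: [[-0.995, -0.096, -0.0], [-0.096, 0.995, -0.0], [0.0, -0.0, -1.0]]
contact_force: [-0.3, 0.2, -2.9]
gripper_width: 0.0214
finger_force: 59.5
```

Emit:
step_arm([
  [0.01, [0, 0, 0.002], 0],
  [0.01, [0, 0, 0.002], 0],
  [0.01, [0, 0, 0.002], 0],
  [0.01, [0, 0, 0.002], 0],
  [0.01, [0, 0, 0], 0],
])

```text
time: 12.05
position: [0.4994, 0.058, 0.1516]
eef_rot: [[-0.995, -0.096, 0.002], [-0.096, 0.995, 0.0], [-0.002, 0.0, -1.0]]
contact_force: [2.6, 0.4, -2.9]
gripper_width: 0.0211
finger_force: 59.7
```

Emit:
step_arm([
  [0.01, [-0.0005, 0, 0.002], 0],
  [0.01, [0, 0, 0.002], 0],
  [0.01, [0, 0, 0.002], 0],
  [0.01, [0, 0, 0.001], 0],
  [0.01, [0, 0, 0], 0],
])

```text
time: 12.55
position: [0.5003, 0.058, 0.1464]
eef_rot: [[-0.995, -0.096, 0.003], [-0.096, 0.995, 0.001], [-0.003, 0.001, -1.0]]
contact_force: [-1.2, -0.1, 7.4]
gripper_width: 0.0207
finger_force: 61.2
```

Emit:
step_arm([
  [0.01, [0, 0, 0.002], 0],
  [0.01, [0, 0, 0.002], 0],
  [0.01, [0, 0, 0], 0],
  [0.01, [0, 0, 0], 0],
  [0.01, [0, 0, 0], 0],
])

```text
time: 13.05
position: [0.5001, 0.058, 0.1421]
eef_rot: [[-0.995, -0.096, 0.002], [-0.096, 0.995, 0.001], [-0.002, 0.001, -1.0]]
contact_force: [-1.5, -0.2, 6.3]
gripper_width: 0.0208
finger_force: 61.0
```

Emit:
step_arm([
  [0.01, [0, 0, 0.002], 0],
  [0.01, [0, 0, 0.002], 0],
  [0.01, [0, 0, 0.002], 0],
  [0.01, [0, 0, 0], 0],
  [0.01, [0, 0, 0], 0],
])

```text
time: 13.55
position: [0.4998, 0.058, 0.1351]
eef_rot: [[-0.995, -0.096, 0.001], [-0.096, 0.995, 0.0], [-0.001, 0.0, -1.0]]
contact_force: [0.7, 0.1, 2.6]
gripper_width: 0.0211
finger_force: 60.6
```

Emit:
step_arm([
  [0.01, [0, 0, 0.002], 0],
  [0.01, [0, 0, 0.002], 0],
  [0.01, [0, 0, 0.002], 0],
  [0.01, [0, 0, 0], 0],
  [0.01, [0, 0, 0], 0],
])

```text
time: 14.05
position: [0.4988, 0.0579, 0.1274]
eef_rot: [[-0.995, -0.096, -0.001], [-0.096, 0.995, -0.0], [0.001, -0.0, -1.0]]
contact_force: [2.8, 0.7, -5.0]
gripper_width: 0.0209
finger_force: 59.4
```

Emit:
step_arm([
  [0.01, [0, 0, 0.002], 0],
  [0.01, [0, 0, 0.002], 0],
  [0.01, [0, 0, 0.002], 0],
  [0.01, [0, 0, 0.001], 0],
  [0.01, [0, 0, 0], 0],
])

```text
time: 14.55
position: [0.4988, 0.0579, 0.1206]
eef_rot: [[-0.995, -0.096, -0.001], [-0.096, 0.995, -0.0], [0.001, -0.0, -1.0]]
contact_force: [3.0, 0.0, -8.1]
gripper_width: 0.0212
finger_force: 59.0
```

Emit:
step_arm([
  [0.01, [0, 0, 0.0015], 0],
  [0.01, [0, 0, 0.0015], 0],
  [0.01, [0, 0, 0], 0],
  [0.01, [0, 0, 0], 0],
  [0.01, [0, 0, 0], 0],
])

```text
time: 15.05
position: [0.499, 0.0579, 0.118]
eef_rot: [[-0.995, -0.096, -0.0], [-0.096, 0.995, -0.0], [0.0, -0.0, -1.0]]
contact_force: [2.4, 1.6, -7.8]
gripper_width: 0.0211
finger_force: 59.1
```

Emit:
step_arm([
  [0.01, [0, 0, 0.001], 0],
  [0.01, [0, 0, 0.001], 0],
  [0.01, [0, 0, 0.001], 0],
  [0.01, [0, 0, 0], 0],
  [0.01, [0, 0, 0], 0],
])

```text
time: 15.55
position: [0.4999, 0.058, 0.1165]
eef_rot: [[-0.995, -0.096, 0.002], [-0.096, 0.995, 0.0], [-0.002, 0.0, -1.0]]
contact_force: [0.3, 0.3, 6.1]
gripper_width: 0.0209
finger_force: 60.7
```

Emit:
step_arm([
  [0.024, [0, 0, 0], 0],
  [0.027, [0, 0, 0], 0],
  [0.027, [0, 0, 0], 0],
  [0.027, [0, 0, 0], 0],
  [0.027, [0, 0, 0], 0],
])

```text
time: 16.05
position: [0.499, 0.0578, 0.1152]
eef_rot: [[-0.995, -0.096, -0.0], [-0.096, 0.995, -0.0], [0.0, -0.0, -1.0]]
contact_force: [0.1, -0.1, -0.4]
gripper_width: 0.027
finger_force: 0.0
```

Emit:
step_arm([
  [0.028, [0, 0, -0.005], 0],
  [0.03, [0, 0, -0.01], 0],
  [0.04, [0, 0, -0.03], 0],
  [0.04, [0, 0, -0.045], 0],
  [0.04, [0, 0, -0.045], 0],
])

```text
time: 16.55
position: [0.4988, 0.0577, 0.2524]
eef_rot: [[-0.995, -0.096, -0.0], [-0.096, 0.995, -0.0], [0.0, -0.0, -1.0]]
contact_force: [1.7, 1.6, -0.0]
gripper_width: 0.0402
finger_force: 0.0
```

Run:
```python
from h import *
s,p,d=shot("wrist","w8"); print(np.round(s["position"],4).tolist(),s["time"],np.round(s["contact_force"],1))
o=np.array([.5001,.0659]); a=np.radians(5.5); ex=np.array([np.cos(a),np.sin(a)]); ey=np.array([-np.sin(a),np.cos(a)])
P=cloud(ext("wrist",s),d); M=np.dstack([(P[...,:2]-o)@ex,(P[...,:2]-o)@ey,P[...,2]])*1000
k=M[(d>0)&(abs(M[...,0])<10)&(abs(M[...,1]+7)<5)&(M[...,2]>100)&(M[...,2]<200)]
print("disc top z",np.percentile(k[:,2],[5,50,95,99]).round(1))
k=M[(d>0)&(abs(M[...,0])<35)&(abs(M[...,1]+7)<20)&(M[...,2]>110)&(M[...,2]<150)]; print("y range",np.percentile(k[:,1],[1,50,99]).round(1))
r=M[(d>0)&(M[...,1]<-40)&(abs(M[...,2]-154)<3)]; print("roof edge y",np.percentile(r[:,1],[95,99]).round(1) if len(r) else 0)
S,sp,sd=shot("scene","s8")
cv2.imwrite("pics/c8.png",np.hstack([cv2.resize(p[:,:,::-1],(400,300)),cv2.resize(sp[120:270,260:460,::-1],(400,300))]))
```

```text
[0.4988, 0.0577, 0.2524] 16.55 [ 1.7  1.6 -0. ]
disc top z [136.7 138.1 139.5 139.9]
y range [-17.4  -6.8   3.8]
roof edge y [-67.2 -61.1]
```

View pics/c8.png

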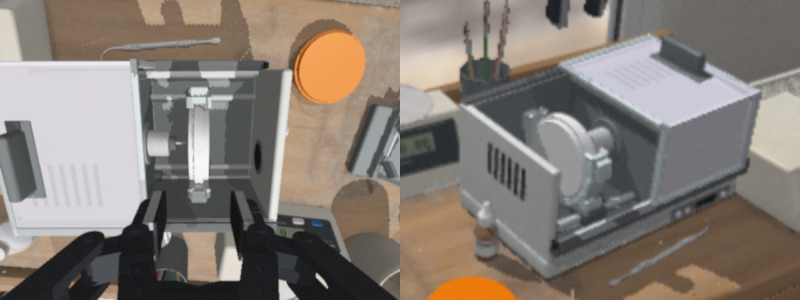

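Emit:
step_arm([
  [0.05, [0, -0.043, 0], 0],
  [0.05, [0, -0.043, 0], 0],
  [0.05, [-0.001, -0.042, 0], 0],
  [0.05, [-0.001, -0.042, 0], 0],
  [0.05, [0, 0, 0], 0],
])

```text
time: 17.15
position: [0.5169, -0.1187, 0.2512]
eef_rot: [[-0.996, -0.086, 0.001], [-0.086, 0.996, -0.003], [-0.001, -0.004, -1.0]]
contact_force: [-0.5, 0.6, 0.1]
gripper_width: 0.05
finger_force: 0.0
```

Run:
```python
from h import *
s,p,d=shot("wrist","w9"); print(np.round(s["position"],4).tolist(),s["time"])
P=cloud(ext("wrist",s),d).reshape(-1,3); P=P[(d.ravel()>0)&(P[:,0]>.42)&(P[:,0]<.6)&(abs(P[:,1]+.111)<.04)&(P[:,2]>.176)&(P[:,2]<.19)]
print(len(P),cv2.minAreaRect((P[:,:2]*1000).astype(np.float32)))
```

```text
[0.5169, -0.1187, 0.2512] 17.15
1796 ((518.3241577148438, -108.09790802001953), (63.40280532836914, 11.730533599853516), 5.3989176750183105)
```

Emit:
step_arm([
  [0.05, [0, 0.007, 0], 0],
  [0.05, [0, 0, 0.04], 0],
  [0.05, [0, 0, 0.04], 0],
  [0.05, [0, 0, 0], 0],
  [0.05, [0, 0, 0], 0],
])

```text
time: 17.7
position: [0.5168, -0.1025, 0.1708]
eef_rot: [[-0.995, -0.099, -0.001], [-0.099, 0.995, 0.0], [0.001, 0.0, -1.0]]
contact_force: [-0.0, 0.7, 0.5]
gripper_width: 0.0504
finger_force: 0.0
```

Emit:
step_arm([
  [0.02, [0, 0, 0], 0],
  [0.0, [0, 0, 0], 0],
  [0.0, [0, 0, 0], 0],
  [0.0, [0, 0, 0], 0],
  [0.0, [0, 0, 0], 0],
])

```text
time: 18.2
position: [0.5183, -0.1048, 0.1727]
eef_rot: [[-0.995, -0.096, 0.004], [-0.096, 0.995, -0.0], [-0.004, -0.001, -1.0]]
contact_force: [-1.2, -0.9, 6.6]
gripper_width: 0.0105
finger_force: 61.8
```

Emit:
step_arm([
  [0.0, [0, 0.02, 0], 0],
  [0.0, [0, 0.03, 0], 0],
  [0.0, [0, 0.03, 0], 0],
  [0.0, [0, 0.03, 0], 0],
  [0.0, [0, 0, 0], 0],
])

```text
time: 18.7
position: [0.507, 0.0105, 0.1727]
eef_rot: [[-0.995, -0.102, 0.003], [-0.102, 0.995, 0.004], [-0.003, 0.003, -1.0]]
contact_force: [-3.1, 1.9, 7.5]
gripper_width: 0.0107
finger_force: 61.9
```

Emit:
step_arm([
  [0.0, [0, 0.006, 0], 0],
  [0.0, [0, 0.006, 0], 0],
  [0.0, [0, 0.005, 0], 0],
  [0.0, [0, 0.004, 0], 0],
  [0.0, [0, 0, 0], 0],
])

```text
time: 19.2
position: [0.5057, 0.024, 0.1727]
eef_rot: [[-0.995, -0.095, 0.004], [-0.095, 0.995, -0.002], [-0.004, -0.003, -1.0]]
contact_force: [-0.7, -5.0, 7.2]
gripper_width: 0.0101
finger_force: 61.9
```

Emit:
step_arm([
  [0.0, [0, 0.004, 0], 0],
  [0.0, [0, 0.004, 0], 0],
  [0.0, [0, 0, 0], 0],
  [0.0, [0, 0, 0], 0],
  [0.0, [0, 0, 0], 0],
])

```text
time: 19.7
position: [0.5056, 0.0242, 0.1727]
eef_rot: [[-0.996, -0.09, 0.005], [-0.09, 0.996, -0.011], [-0.004, -0.012, -1.0]]
contact_force: [0.8, -20.6, 7.2]
gripper_width: 0.0107
finger_force: 62.1
```

Emit:
step_arm([
  [0.0, [0, -0.005, 0], 0],
  [0.02, [0, 0, 0], 0],
  [0.04, [0, 0, 0], 0],
  [0.05, [0, 0, 0], 0],
  [0.05, [0, 0, 0], 0],
])

```text
time: 20.2
position: [0.5037, 0.03, 0.1702]
eef_rot: [[-0.995, -0.097, -0.0], [-0.097, 0.995, 0.0], [0.0, 0.0, -1.0]]
contact_force: [1.1, 0.0, 0.3]
gripper_width: 0.0498
finger_force: 0.0
```

Emit:
step_arm([
  [0.05, [0, 0, -0.03], 0],
  [0.05, [0, 0, -0.045], 0],
  [0.05, [0, 0, -0.045], 0],
  [0.05, [0, 0, 0], 0],
  [0.05, [0, 0, 0], 0],
])

```text
time: 20.7
position: [0.5044, 0.0297, 0.2914]
eef_rot: [[-0.995, -0.097, 0.002], [-0.097, 0.995, 0.001], [-0.002, 0.001, -1.0]]
contact_force: [0.9, -0.6, -0.9]
gripper_width: 0.0502
finger_force: 0.0
```

Run:
```python
from h import *
s,p,d=shot("wrist","w10"); print(np.round(s["position"],4).tolist(),s["time"],np.round(s["contact_force"],1))
P=cloud(ext("wrist",s),d).reshape(-1,3); P=P[(d.ravel()>0)&(P[:,0]>.42)&(P[:,0]<.6)&(abs(P[:,1]-.02)<.04)&(P[:,2]>.176)&(P[:,2]<.19)]
print(len(P),cv2.minAreaRect((P[:,:2]*1000).astype(np.float32)))
```

```text
[0.5044, 0.0297, 0.2914] 20.7 [ 0.9 -0.6 -0.9]
1329 ((505.2962646484375, 24.563121795654297), (62.913063049316406, 11.584253311157227), 5.55759334564209)
```

```bash
python3 -c "
from station import robot
print(robot.sign_off())"
```

```text
the job is handed in; nothing more can be done
None
```

I handed the job in after about 21 s: I slid the guard to its open stop, pressed the thick disc home past the jaws (its top measured 139 mm up, as it should be) and slid the guard back to its shut stop; the thin disc was not handled.

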